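Scoop sorted tile studs into the storage chest

TASK

Slide the chest's lid fully open to its end stop, then use the scoop to move every tile stud from the tray's lanes into the chest's compartment; never touch the studs with the fingers. Finally lay the scoop flat on its mat with the pan wholly on the mat, slide the lid fully closed, and leave the bottle, hammer and tile stack where they are.

Things in the scene. Friction and masses are not known exactly. Their poses are not given: they have to be found in the camera images.
- tray: Fixed wooden tray, 200 (x) x 226 (y) mm, with two straight lanes along x. Origin: centre of underside. Floor top at z = 5 mm; walls 6 mm thick, top at z = 45 mm. Each lane is 104 mm wide inside, middle at y = -55 and +55 mm. The +x end is closed (wall's inner face at x = +94 mm); the -x end (x = -100 mm) is open, so a scoop can slide in. Its +x points about to the robot's right (-y).
- scoop: Loose steel scoop, 190 mm, about 0.2 kg, lying on the mat. Origin: centre of the pan's underside; x to the nose, z up. Pan: x -45 to +45 mm, 96 mm wide (90 inside), floor 2.5 mm thick, 1 at the lip, open at the nose; side walls 34 mm high, from x = -45 to +17, back wall 42 mm. Dark wooden handle: bar along x from -49 to -145 mm, 16 mm wide (y), z = 40 to 60 mm. Centre of mass near x = -25 mm.
- scoop_grip (a point): Point on the scoop handle's middle line where it is well gripped across y, at x = -85 mm, z = 50 mm in the scoop's frame.
- scoop_nose (a point): Middle of the scoop's nose edge, underside, at x = +45 mm in the scoop's frame.
- mat: Fixed black rubber mat, 200 (x) x 150 (y) x 4 mm, on the bench. Origin: centre of its underside.
- chest: Fixed green storage chest with sliding lid, 160 (x) x 308 (y) mm. Origin: centre of underside. Compartment in its -y half: inside x -72 to +72, y -147 to -9 mm, floor at z = 8, rim at z = 90 mm. The +y half is solid. Steel guide rails along both long sides, 6 mm wide, top at z = 103 mm, and a crossbar at the +y end.
- chest_in (a point): Centre of the compartment's floor, at x = 0, y = -78 mm, z = 8 mm in the chest's frame; axes as the chest's.
- lid (a joint): Position of the chest's sliding lid along the chest's +y, in m: 0 = fully closed (over the compartment), 0.145 = fully open (over the solid half). Both ends are hard stops. It stays where it is left and needs a few newtons to slide.
- lid_grip (a point): Point inside the lid's black grip bar, 30 mm above the lid's underside. The bar is 70 mm long (chest x), 14 mm thick (chest y, the sliding direction), 36 mm high: its top is 133 mm and the lid's top 97 mm above the bench. The lid is a 148 x 148 x 6 mm plate with the bar on its middle.
- yellow0: Loose round glazed tile stud, yellow on top with a terracotta underside, 28 mm across, 20 mm high, 4.5 mm bevels, 25 g. Origin: centre of its underside. In one of the tray's lanes at the start, or absent (None).
- yellow1: Loose round glazed tile stud, yellow on top with a terracotta underside, 28 mm across, 20 mm high, 4.5 mm bevels, 25 g. Origin: centre of its underside. In one of the tray's lanes at the start, or absent (None).
- yellow2: Loose round glazed tile stud, yellow on top with a terracotta underside, 28 mm across, 20 mm high, 4.5 mm bevels, 25 g. Origin: centre of its underside. In one of the tray's lanes at the start, or absent (None).
- yellow3: Loose round glazed tile stud, yellow on top with a terracotta underside, 28 mm across, 20 mm high, 4.5 mm bevels, 25 g. Origin: centre of its underside. In one of the tray's lanes at the start, or absent (None).
- yellow4: Loose round glazed tile stud, yellow on top with a terracotta underside, 28 mm across, 20 mm high, 4.5 mm bevels, 25 g. Origin: centre of its underside. In one of the tray's lanes at the start, or absent (None).
- blue0: Loose round glazed tile stud, blue on top with a terracotta underside, 28 mm across, 20 mm high, 4.5 mm bevels, 25 g. Origin: centre of its underside. In one of the tray's lanes at the start, or absent (None).
- blue1: Loose round glazed tile stud, blue on top with a terracotta underside, 28 mm across, 20 mm high, 4.5 mm bevels, 25 g. Origin: centre of its underside. In one of the tray's lanes at the start, or absent (None).
- blue2: Loose round glazed tile stud, blue on top with a terracotta underside, 28 mm across, 20 mm high, 4.5 mm bevels, 25 g. Origin: centre of its underside. In one of the tray's lanes at the start, or absent (None).
- blue3: Loose round glazed tile stud, blue on top with a terracotta underside, 28 mm across, 20 mm high, 4.5 mm bevels, 25 g. Origin: centre of its underside. In one of the tray's lanes at the start, or absent (None).
- blue4: Loose round glazed tile stud, blue on top with a terracotta underside, 28 mm across, 20 mm high, 4.5 mm bevels, 25 g. Origin: centre of its underside. In one of the tray's lanes at the start, or absent (None).
- bottle: Bystander: clear water bottle, 68 mm across, 190 mm high, origin at the centre of its foot.
- hammer: Bystander: hammer lying on the bench, 240 mm long, origin near its middle.
- tiles: Bystander: stack of three yellow tiles, 104 x 104 x 38 mm, origin at the centre of its underside.
Mind the look-alikes: they are no part of the job. What is shaped like the scoop but green or orange is not meant.

How it is judged (in metres and radians):
On the way, in this order (a step that is already met when the one before it is completed fails the run):
1. the lid has been slid fully open (within 6 mm of its end stop) (value of joint lid above 0.139 m), for 0.2 s.
2. every stud present lies in the compartment (x of yellow0 in the frame of chest_in between -0.075 and 0.075 m and y of yellow0 in the frame of chest_in between -0.073 and 0.073 m and z of each of yellow0, yellow1, yellow2, yellow3, yellow4, blue0, blue1, blue2, blue3, blue4 in the frame of chest_in below 0.075 m and x of yellow1 in the frame of chest_in between -0.075 and 0.075 m and y of yellow1 in the frame of chest_in between -0.073 and 0.073 m and x of yellow2 in the frame of chest_in between -0.075 and 0.075 m and y of yellow2 in the frame of chest_in between -0.073 and 0.073 m and x of yellow3 in the frame of chest_in between -0.075 and 0.075 m and y of yellow3 in the frame of chest_in between -0.073 and 0.073 m and x of yellow4 in the frame of chest_in between -0.075 and 0.075 m and y of yellow4 in the frame of chest_in between -0.073 and 0.073 m and x of blue0 in the frame of chest_in between -0.075 and 0.075 m and y of blue0 in the frame of chest_in between -0.073 and 0.073 m and x of blue1 in the frame of chest_in between -0.075 and 0.075 m and y of blue1 in the frame of chest_in between -0.073 and 0.073 m and x of blue2 in the frame of chest_in between -0.075 and 0.075 m and y of blue2 in the frame of chest_in between -0.073 and 0.073 m and x of blue3 in the frame of chest_in between -0.075 and 0.075 m and y of blue3 in the frame of chest_in between -0.073 and 0.073 m and x of blue4 in the frame of chest_in between -0.075 and 0.075 m and y of blue4 in the frame of chest_in between -0.073 and 0.073 m), for 0.2 s.
At the end, for the whole second after the job is handed in: Every stud's origin is inside the compartment (75 mm in x, 73 mm in y of its centre) and below the rim; the lid is closed to 6 mm; the scoop lies at rest, flat (0.12 rad) on the mat, the pan's centre within 70 mm in x and 45 mm in y of the mat's centre (all of step 2 and x of scoop in the frame of mat between -0.07 and 0.07 m and y of scoop in the frame of mat between -0.045 and 0.045 m and z of scoop in the frame of mat below 0.012 m and angle between scoop's own z axis and vertical below 0.12 rad and linear speed of scoop below 0.02 m/s and value of joint lid below 0.006 m); the robot touches nothing.
It fails at once if a stud is touched by the fingers (contact force between the fingers and yellow0 above 0.3 N or contact force between the fingers and yellow1 above 0.3 N or contact force between the fingers and yellow2 above 0.3 N or contact force between the fingers and yellow3 above 0.3 N or contact force between the fingers and yellow4 above 0.3 N or contact force between the fingers and blue0 above 0.3 N or contact force between the fingers and blue1 above 0.3 N or contact force between the fingers and blue2 above 0.3 N or contact force between the fingers and blue3 above 0.3 N or contact force between the fingers and blue4 above 0.3 N).
It fails at once if the bottle, hammer or tile stack is moved more than 30 mm (distance of any of bottle, hammer, tiles from where it was at the start of the episode above 0.03 m).
Of yellow0, yellow1, yellow2, yellow3, yellow4, blue0, blue1, blue2, blue3, blue4 only 5 to 9 are there at a start; the rules pass over those that are not, and their reading is None.
At some moment in a run one of scoop may be knocked a few centimetres aside while the robot is not near it.
It also fails if it takes over 208 s, if anything falls off the work surface, if the arm or the gripper's body presses on something with over 40 N, if the wrist force passes 120 N, or if a joint passes its speed limit or range.

ROBOT

A 6-joint arm with a two-finger parallel gripper is mounted at the origin on the work surface. World frame = base frame: x ahead of the robot, y to its left, z up, the work surface at z = 0. Lengths are in m, angles in degrees, forces in N, time in s.
With the tool pointing down it reaches from about 0.35 to 0.875 m from the base axis. Payload 4.2 kg.
Tool frame: the origin (TCP) lies midway between the tips of the shut fingers; the grasp point (between the pads) lies 19 mm behind it; z points along the fingers, y is the line along which they close (so a half turn about z gives the same grasp; the last joint's range is limited). The gripper opens to 87 mm and grips with 3 to 60 N. Pads are 19 mm wide; open, the fingers measure 117 mm over their backs; the gripper's body (75 mm by 190 mm) begins 51 mm behind the grasp point.
Start: joints at [-57.491, 22.042, 0.453, 0, -68.411, -14.817], TCP at [0.19, -0.595, 0.223] pointing down, gripper open.
Joint ranges: [-179.83, 179.83], [-69.29, 118.12], [-61.27, 80.66], [-181.25, 117.63], [-171.15, -9.14], [-177.46, 177.46]. Speed limits (degrees/s): [159.86, 159.86, 180, 180, 180, 180].

INTERFACE

Orientations are given as [roll, pitch, yaw] about the fixed x, y, z axes, in that order (R = Rz(yaw) Ry(pitch) Rx(roll)).
In Python, from workcell import env gives the robot as it stands. The module is installed in compiled form; this text tells all that it offers. Calls block until the motion is done:
- env.goto(position, orientation): joint-space move of the TCP to a pose.
- env.move_straight(position, rotation=None, rate=0.15, force_limit=None): straight line of the TCP; rotation=None keeps the orientation; rate is the mean speed in m/s. With force_limit (N) it stops when the force on the tool has changed by that much, and returns True; else False.
- env.set_joints(angles): joint-space move.
- env.gripper_to(opening, grasp_force=None): opening from 0.0 (shut) to 1.0 (fully open); grasp_force is the grip in N (None keeps the last); returns when the fingers have stopped.
- env.dwell(seconds).
- env.inverse_kinematics(position, orientation): joint angles nearest the present ones, or None.
- env.read_state(): the state.
- env.grab_frame(name): name is "scene" or "top"; returns a dict with "image" (400x640x3 uint8, blue, green, red), "fx", "fy", "cx", "cy" (pixels), "D" ([k1, k2, p1, p2, k3] as OpenCV has them; the pictures are not rectified), "position" and "orientation" of the camera in the world. Camera axes: x right, y up, looking along -z (the intrinsics and any distortion apply to the point x, -y, -z); pixel columns grow to the right and rows downward; lengths in m; the calibration is good to about 2 mm. A picture is of the moment at which its call begins. There is no depth.
A pose or a line that the arm cannot do raises env.Unreachable and nothing moves.
- env.close_job(): hands the job in; it is judged then, once.
Trained networks look in a picture, given as the dict that the camera call returned (one of the last four; its "shot" number tells which), for a name from the list of things; names that differ only in an ending like _2 or _b are one class to them, and where a whole thing is asked for, a point or a joint stands for the part that bears it (a point fixed in the world has none). Each returns a list of dicts, best first, with "score" (0 to 1); they miss things now and then, are a little off and sometimes report something else, mostly with a low value. They report only what shows in the picture. A call takes as long as a camera call. They do not tell look-alikes from the thing itself.
- env.search_frame(picture, thing): "xyz" ([x, y, z] in m, in world coordinates, good to about 4 mm: the middle of the surface that is visible of it).
- env.trace(picture, thing): "mask" (400x640 bool, what is visible of it).
The state is a dict: "clock": time; "joint_positions": joint angles; "qvel": joint speeds; "joint_torque": joint torques, N m; "position": TCP position; "tool_rot": TCP orientation; "force": force on the tool from outside, world axes, zero at the start; "wrist_torque": the same for the moment, N m; "opening": opening from 0.0 (shut) to 1.0 (fully open); "finger_force": force on a finger pad.
Only numpy, scipy, OpenCV 4.12 (cv2) and the standard library are available. Lean on these libraries where they do the work, as an engineer would, in place of code of your own. Each camera call takes 0.05 s, during which the arm holds its last target. There are 200 camera calls.

## Working session

There is one attempt and no reset: what is moved stays moved. The work goes in short steps, each a Python script; the robot and the scene stay as the last script left them, time stands still between calls to the robot, and variables do not carry over. Pictures are saved under pics/ and viewed, at most 14 in all, crops included, and the job is handed in when it is done.

```bash
mkdir -p pics; ls
python3 - <<'E'
from workcell import env
import cv2,numpy as np
print(env.read_state())
for n in("top","scene"):
    p=env.grab_frame(n); cv2.imwrite(f"pics/{n}0.png",p["image"])
    print(n,{k:p[k] for k in p if k!="image"})
    for t in("tray","scoop","scoop_grip","scoop_nose","mat","chest","chest_in","lid_grip","yellow0","blue0","bottle","hammer","tiles"):
        print(t,[(np.round(d["xyz"],3).tolist(),round(d["score"],2)) for d in env.search_frame(p,t)])
E
```

```text
pics
{'clock': 0.0, 'joint_positions': array([-5.74916511e+01,  2.20913469e+01,  3.79478956e-01, -2.97398807e-02,
       -6.84101955e+01, -1.48164040e+01]), 'qvel': array([-0.03162302, -0.04605785,  0.15398235, -0.00863697,  0.01722125,
       -0.0140725 ]), 'joint_torque': array([-4.24409509e-04, -3.90664923e+01,  1.87407482e+01,  4.22013894e+00,
        1.10095425e-02, -2.30133583e-04]), 'position': array([ 0.18977426, -0.59486008,  0.22144943]), 'tool_rot': array([ 1.79874927e+02, -4.50370071e-03, -1.62319023e+02]), 'force': array([-0.10029151,  0.89586996, -0.04965277]), 'wrist_torque': array([-0.00751665,  0.02173443, -0.0590067 ]), 'finger_force': 0.0, 'opening': 1.0009912215789194}
top {'fx': 487.2975510086316, 'fy': 487.2975510086316, 'cx': 320.46602467068504, 'cy': 198.88036602382815, 'D': array([-0.06593569,  0.        ,  0.        ,  0.        ,  0.        ]), 'position': array([ 0.1974128 , -0.07673931,  1.57456585]), 'orientation': array([ 10.24104306,  -1.11309849, -88.94727253]), 'shot': 1}
tray [([0.494, -0.271, 0.005], 0.83)]
scoop [([0.404, -0.5, 0.005], 0.98), ([0.
[... 1664 characters left out ...]
8, -0.5, 0.004], 0.67), ([0.472, -0.349, 0.028], 0.28)]
scoop_nose [([0.407, -0.502, 0.002], 0.94), ([0.18, -0.343, 0.018], 0.84), ([0.542, -0.06, 0.006], 0.73), ([0.25, 0.289, 0.025], 0.67)]
mat [([0.544, -0.045, 0.006], 0.77)]
chest [([0.539, 0.173, 0.089], 0.85), ([0.464, -0.277, 0.02], 0.5), ([0.436, -0.315, 0.021], 0.36)]
chest_in [([0.542, 0.177, 0.089], 0.7)]
lid_grip [([0.546, 0.172, 0.094], 0.81)]
yellow0 [([0.471, -0.349, 0.031], 0.5), ([0.466, -0.278, 0.021], 0.49)]
blue0 [([0.522, -0.34, 0.021], 0.46)]
bottle [([0.741, -0.057, 0.113], 0.78), ([0.491, -0.279, 0.006], 0.63)]
hammer [([0.742, 0.208, 0.023], 0.81)]
tiles [([0.766, -0.196, 0.039], 0.88), ([0.547, 0.172, 0.096], 0.15)]
```

View pics/top0.png

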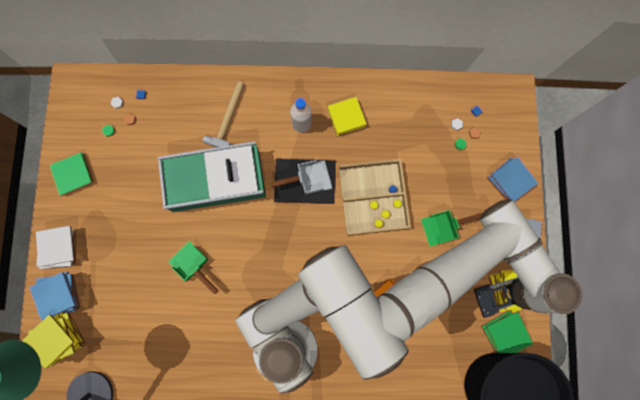

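View pics/scene0.png

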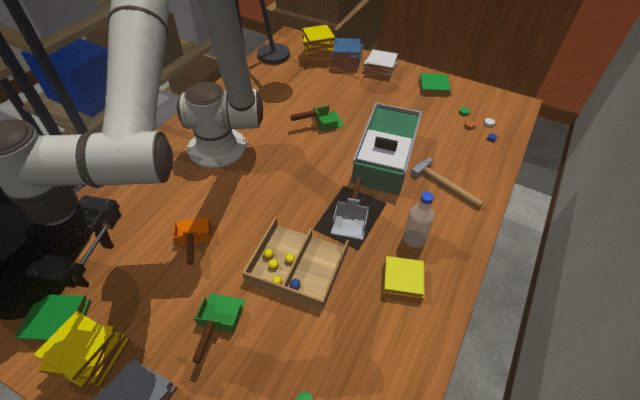

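The scoop-shaped candidates in the top picture are steel (315,177) on the black mat, green (440,227), green (187,260) and orange (385,285). The steel one on the mat fits the description. The tray shows four yellow studs at about (374,205), (386,214), (379,224) and (398,204), plus one blue at (393,188). I'll enlarge to confirm.

Run:
```python
import cv2
a=cv2.imread("pics/top0.png")[130:245,150:420]; cv2.imwrite("pics/c1.png",cv2.resize(a,None,fx=2.95,fy=2.95,interpolation=cv2.INTER_CUBIC))
a=cv2.imread("pics/scene0.png")[95:310,235:435]; cv2.imwrite("pics/c2.png",cv2.resize(a,None,fx=2.79,fy=2.79,interpolation=cv2.INTER_CUBIC))
```

```text
(no output)
```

View pics/c1.png

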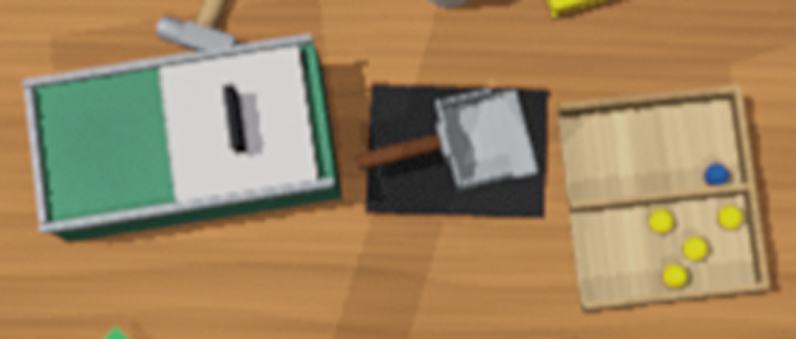

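View pics/c2.png

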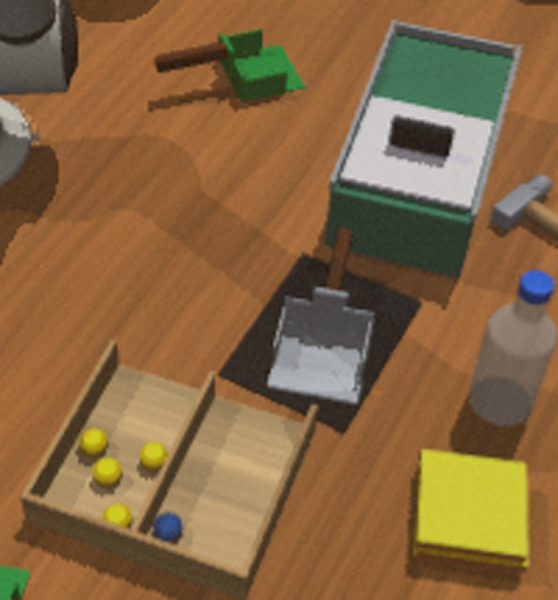

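```bash
cat > h.py <<'E'
from workcell import env
import cv2,numpy as np
from scipy.optimize import least_squares
from scipy.spatial.transform import Rotation as R
def proj(p,P):
    Rc=R.from_euler("xyz",p["orientation"],degrees=True).as_matrix()
    c=(np.atleast_2d(P)-p["position"])@Rc*[1,-1,-1]
    K=np.array([[p["fx"],0,p["cx"]],[0,p["fy"],p["cy"]],[0,0,1]])
    return cv2.projectPoints(c,np.zeros(3),np.zeros(3),K,p["D"])[0][:,0]
def pts(q,L,z0=0):
    L=np.atleast_2d(np.array(L,float)); c,s=np.cos(q[2]),np.sin(q[2])
    return np.c_[q[0]+c*L[:,0]-s*L[:,1],q[1]+s*L[:,0]+c*L[:,1],L[:,2]+z0]
def fit(obs,q0,z0=0):
    """obs: list of (picture, local points m, pixels)"""
    f=lambda q:np.concatenate([(proj(p,pts(q,L,z0))-np.array(U)).ravel() for p,L,U in obs])
    r=least_squares(f,q0,loss="soft_l1"); return r.x,r.fun.reshape(-1,2)
def pix(p,u,z):
    r=least_squares(lambda xy:proj(p,[[xy[0],xy[1],z]])[0]-u,[.5,0]); return r.x
E
cat > m.py <<'E'
from h import *
t=env.grab_frame("top");s=env.grab_frame("scene")
T=lambda a:(np.array(a,float)+.5)/2.95-.5+[150,130]
S=lambda a:(np.array(a,float)+.5)/2.79-.5+[235,95]
def do(n,L,a,b,q0,z0=0):
    L=np.array(L)/1000
    ia=[i for i,x in enumerate(a) if x];ib=[i for i,x in enumerate(b) if x]
    q,r=fit([(t,L[ia],T([a[i] for i in ia])),(s,L[ib],S([b[i] for i in ib]))],q0,z0)
    print(n,np.round(q[:2],4),round(np.degrees(q[2]),2));print(np.round(r,1).tolist())
do("tray",[[100,113,45],[100,-113,45],[-100,113,45],[-100,-113,45],[-100,0,45]],
 [(741,90),(769,290),(560,104),(585,308),(571,209)],[(247,578),(25,495),(315,407),(113,345),(212,375)],[.49,-.27,-1.5])
do("chest",[[80,-154,103],[-80,-154,103],[-80,154,103],[80,154,103]],
 [(311,37),(334,185),(44,230),(26,80)],[(473,208),(333,183),(395,24),(521,46)],[.53,.24,0])
do("scoop",[[45,48,0],[45,-48,0],[-145,0,60],[-45,48,42],[-45,-48,42]],
 [(517,90),(537,175),(362,160),None,None],[(359,402),(268,388),(346,232),(373,318),(287,297)],[.54,-.07,-1.5],.004)
do("mat",[[-100,75,4],[100,75,4],[100,-75,4],[-100,-75,4]],
 [(373,86),(547,91),(543,216),(367,213)],[(303,255)]*0+[None,(420,300)][:1]+[None]*3 if 0 else [None]*4 if 0 else [None,(420,300) if 0 else None,None,(303,255) if 0 else None],[.54,-.05,-1.5])
for n,p,u,z in[("bar t",t,T((235,119)),.133),("bar s",s,S((424,133)),.133)]: print(n,pix(p,u,z))
for u in[(661,221),(730,217),(694,248),(675,275),(716,174)]: print("stud",pix(t,T(u),.022))
for n in("lid_grip","chest"): 
  for p in(t,s): 
    m=env.trace(p,n); 
    if m: print(n,m[0]["score"],cv2.minAreaRect(np.argwhere(m[0]["mask"])[:,::-1].astype(np.float32)))
E
sed -i 's/^ \[(373,86).*$/ [(373,86),(547,91),(543,216),(367,213)],[(303,255),(420,300),(345,432),(220,375)],[.54,-.05,-1.5])/' m.py
python3 m.py
```

```text
tray [ 0.4879 -0.2758] -82.76
[[0.0, -1.3], [0.2, -0.5], [0.4, -0.0], [0.2, 0.1], [0.8, -1.4], [-0.5, -0.2], [-2.0, 0.1], [1.0, -0.7], [-0.4, -2.4], [0.2, -1.5]]
chest [0.5334 0.2418] 10.45
[[0.9, -0.0], [0.4, -0.8], [-0.8, -0.2], [-0.0, 0.7], [0.5, 2.3], [-0.8, -0.8], [-0.1, -1.8], [0.1, -0.5]]
scoop [ 0.5547 -0.085 ] -74.34
[[0.3, -0.1], [0.9, -1.5], [-0.8, 0.0], [-0.5, 1.1], [-0.4, -0.2], [0.2, -1.5], [0.5, -1.4], [-0.5, 0.3]]
mat [ 0.5374 -0.0565] -40.37
[[-6.5, 30.5], [-25.0, -15.0], [10.3, -28.3], [29.6, 17.6], [13.9, 0.4], [0.2, 31.7], [-20.2, -0.5], [0.0, -30.2]]
bar t [0.54137494 0.17833333]
bar s [0.55159414 0.16575846]
stud [ 0.46346623 -0.27473492]
stud [ 0.46956982 -0.35102828]
stud [ 0.43423282 -0.3110144 ]
stud [ 0.40399517 -0.29003644]
stud [ 0.51753869 -0.33591219]
lid_grip 0.78 ((230.06997680664062, 171.989990234375), (46.10336685180664, 48.22468948364258), 81.8698959350586)
lid_grip 0.65 ((383.6095275878906, 148.52525329589844), (48.944419860839844, 32.979393005371094), 12.994616508483887)
chest 0.6 ((211.2398681640625, 176.80923461914062), (57.78173065185547, 104.2352066040039), 81.25383758544922)
chest 0.78 ((383.7641296386719, 146.07546997070312), (55.90574264526367, 86.81187438964844), 15.945395469665527)
```

```bash
sed -i 's/\[(303,255),(420,300),(345,432),(220,375)\]/[(420,300),(345,432),(220,375),(303,255)]/' m.py; python3 m.py | sed -n '/mat/,/bar/p'
cat >> h.py <<'E'
CH=np.array([.5334,.2418,np.radians(10.45)]); TR=np.array([.4879,-.2758,np.radians(-82.76)])
def st():
    s=env.read_state(); print(round(s["clock"],1),np.round(s["position"],4),np.round(s["tool_rot"],1),"F",np.round(s["force"],1),"op",round(s["opening"],3),round(s["finger_force"],1)); return s
E
python3 - <<'E'
from h import *
print(R.from_euler("xyz",[180,0,10.45],degrees=True).as_matrix().round(2).tolist())
g=pts(CH,[[0,-.073,.31]])[0]
for y in(10.45,-169.55):
    j=env.inverse_kinematics(g,[180,0,y]); print(y,None if j is None else np.round(j))
for y in(-74.3,105.7,-90,90):
  for x in([.53,0,.1],[.51,-.3,.05]):
    for pt in (0,):
      j=env.inverse_kinematics(x,[180,0,y]); print(y,x,None if j is None else np.round(j))
# pour feasibility: scoop nose yaw w, nose-down tilt a, pan nose at chest_in
for w in(-80,-100,-60,-130,-30,100):
  for flip in(0,180):
    for a in(0,45,65):
      Rs=R.from_euler("z",w,degrees=True)*R.from_euler("y",a,degrees=True)
      Rt=Rs*R.from_euler("xyz",[180,0,flip],degrees=True)
      tcp=pts(CH,[[0,-.078,.06]])[0]+Rs.apply([-.13,0,.031])
      j=env.inverse_kinematics(tcp,Rt.as_euler("xyz",degrees=True)); print("pour",w,flip,a,tcp.round(3),None if j is None else np.round(j).tolist())
E
```

```text
mat [ 0.5418 -0.0507] -90.02
[[-0.4, -0.9], [0.7, -1.2], [1.5, 0.8], [-0.0, 0.5], [0.9, 0.0], [0.4, -0.2], [-0.8, -0.5], [-0.2, -1.2]]
bar t [0.54137494 0.17833333]
[[0.98, 0.18, 0.0], [0.18, -0.98, -0.0], [0.0, 0.0, -1.0]]
10.45 [ 33.  14.   2.   0. -77.  67.]
-169.55 [  33.   14.    2.   -0.  -77. -113.]
-74.3 [0.53, 0, 0.1] [ 18.  20. -22.   0. -48.  -2.]
-74.3 [0.51, -0.3, 0.05] [-15.  29. -16.   0. -45.  30.]
105.7 [0.53, 0, 0.1] None
105.7 [0.51, -0.3, 0.05] [ -15.   29.  -16.   -0.  -45. -150.]
-90 [0.53, 0, 0.1] [ 18.  20. -22.   0. -48. -18.]
-90 [0.51, -0.3, 0.05] [-15.  29. -16.   0. -45.  15.]
90 [0.53, 0, 0.1] [ 18.  20. -22.   0. -48. 162.]
90 [0.51, -0.3, 0.05] [ -15.   29.  -16.   -0.  -45. -165.]
pour -80 0 0 [0.525 0.293 0.091] [45.0, 27.0, -13.0, 0.0, -51.0, -35.0]
pour -80 0 45 [0.535 0.234 0.174] [13.0, 24.0, -1.0, -48.0, -71.0, 16.0]
pour -80 0 65 [0.543 0.192 0.191] [-1.0, 31.0, 2.0, -63.0, -87.0, 30.0]
pour -80 180 0 [0.525 0.293 0.091] [45.0, 27.0, -13.0, -0.0, -51.0, 145.0]
pour -80 180 45 [0.535 0.234 0.174] [13.0, 24.0, -1.0, -48.0, -71.0, -164.0]
pour -80
[... 1608 characters left out ...]
0, -44.0, -120.0, 44.0]
pour -30 180 0 [0.435 0.23  0.091] [47.0, 18.0, -28.0, -0.0, -44.0, -167.0]
pour -30 180 45 [0.487 0.2   0.174] [19.0, 33.0, 11.0, -33.0, -99.0, -135.0]
pour -30 180 65 [0.524 0.179 0.191] [12.0, 44.0, 25.0, -44.0, -120.0, -136.0]
pour 100 0 0 [0.57  0.037 0.091] [20.0, 24.0, -17.0, 0.0, -49.0, 170.0]
pour 100 0 45 [0.56  0.096 0.174] [42.0, 27.0, -25.0, 39.0, -71.0, 123.0]
pour 100 0 65 [0.552 0.139 0.191] [49.0, 35.0, -23.0, 45.0, -86.0, 114.0]
pour 100 180 0 [0.57  0.037 0.091] [20.0, 24.0, -17.0, 0.0, -49.0, -10.0]
pour 100 180 45 [0.56  0.096 0.174] [42.0, 27.0, -25.0, 39.0, -71.0, -57.0]
pour 100 180 65 [0.552 0.139 0.191] [49.0, 35.0, -23.0, 45.0, -86.0, -66.0]
```

Run:
```python
from h import *
o=[180,0,10.45]
s=st(); p=s["position"].copy(); p[2]=.33; env.move_straight(p,rate=.3)
env.goto(pts(CH,[[0,-.073,.32]])[0],o)
env.move_straight(pts(CH,[[0,-.073,.107]])[0],rate=.15,force_limit=15);st()
env.gripper_to(0.0,20);st()
print(env.move_straight(pts(CH,[[0,.09,.107]])[0],rate=.08,force_limit=30));s=st()
c=pts(CH,[[0,0,0]])[0];d=s["position"]-c;a=CH[2];print("chest y",-np.sin(a)*d[0]+np.cos(a)*d[1])
env.gripper_to(1.0)
p=s["position"].copy();p[2]=.32;env.move_straight(p,rate=.25)
env.goto([.45,.25,.35],[180,0,-60])
t=env.grab_frame("top");sc=env.grab_frame("scene");cv2.imwrite("pics/t1.png",t["image"]);st()
v=np.hstack([cv2.resize(t["image"][120:250,150:420],(540,260)),np.zeros((260,2,3),np.uint8)])
w=cv2.resize(sc["image"][95:320,235:455],(440,450));out=np.zeros((450,790,3),np.uint8)
out[:450,:440]=w; out[:260*350//540,440:]=cv2.resize(v[:,:540],(350,260*350//540)); cv2.imwrite("pics/v1.png",out)
a=t["image"][130:245,150:420];cv2.imwrite("pics/v1t.png",cv2.resize(a,None,fx=2.95,fy=2.95,interpolation=cv2.INTER_CUBIC))
```

```text
2.0 [ 0.19   -0.5954  0.2225] [ 180.    -0.  -162.3] F [-0.5  0.2 -0.3] op 0.996 0.0
7.0 [0.5472 0.1703 0.1079] [-1.80e+02 -1.00e-01  1.05e+01] F [-0.1  0.9  0.1] op 1.0 0.0
8.2 [0.5467 0.1701 0.107 ] [-180.    -0.    10.5] F [-0.8  2.   0.1] op 0.161 20.0
True
9.9 [0.5202 0.3105 0.1069] [179.3   0.3  10.6] F [ 1.4 -2.2  3.5] op 0.16 20.1
chest y 0.06995041539978998
13.5 [0.4501 0.2501 0.3493] [179.9  -0.  -60. ] F [-0.2 -0.3 -0. ] op 1.005 0.0
```

View pics/v1t.png

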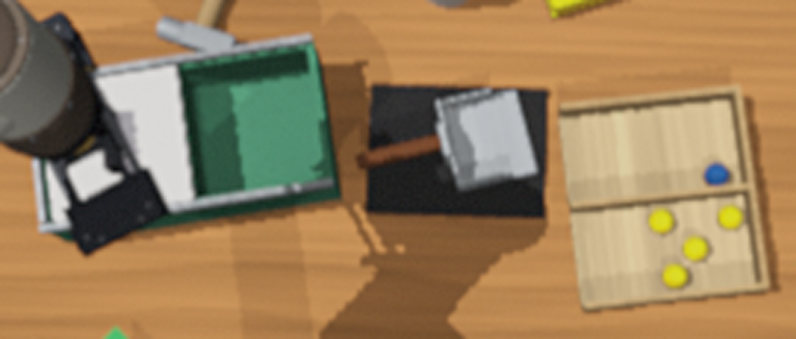

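```bash
cat >> h.py <<'E'
def tcp_of(q,zb,a=0.0,gx=-.085,gz=.031):
    """scoop pan-centre pose q=(x,y,yaw), underside height zb, nose-down tilt a deg -> TCP pos, rpy"""
    Rs=R.from_euler("z",q[2])*R.from_euler("y",a,degrees=True)
    Rt=Rs*R.from_euler("x",180,degrees=True)
    return np.array([q[0],q[1],zb])+Rs.apply([gx,0,gz]),Rt.as_euler("xyz",degrees=True)
E
python3 - <<'E'
from h import *
t=env.grab_frame("top")
for u in((185,65),(200,208)):
    p=pix(t,(np.array(u)+.5)/2.95-.5+[150,130],.097)-CH[:2]; print("lid edge chest y",-np.sin(CH[2])*p[0]+np.cos(CH[2])*p[1])
q=np.array([.5547,-.085,np.radians(-74.34)])
p,o=tcp_of(q,.004); print(p,o)
env.goto([*p[:2],.2],o)
env.move_straight(p,rate=.12,force_limit=15);st()
env.gripper_to(0.0,45);st()
print(env.move_straight([*p[:2],.16],rate=.12));st()
env.goto(*tcp_of(np.array([.52,-.10,TR[2]]),.09));s=st()
t=env.grab_frame("top");sc=env.grab_frame("scene")
a=t["image"][130:245,150:420];a=cv2.resize(a,None,fx=2.95,fy=2.95,interpolation=cv2.INTER_CUBIC);cv2.imwrite("pics/v2t.png",a)
a=sc["image"][95:310,235:435];cv2.imwrite("pics/v2s.png",cv2.resize(a,None,fx=2.79,fy=2.79,interpolation=cv2.INTER_CUBIC))
E
```

```text
lid edge chest y -0.01420440797321421
lid edge chest y -0.01069087736641992
[ 0.53175609 -0.00315516  0.035     ] [180.     0.   -74.34]
16.2 [ 0.5323 -0.003   0.0357] [-179.9   -0.   -74.3] F [-1.1 -0.8  0.2] op 1.001 0.0
17.4 [ 0.5317 -0.0032  0.035 ] [180.    0.  -74.3] F [ 0.   0.  -0.1] op 0.179 45.0
False
18.5 [ 0.531  -0.0032  0.159 ] [179.9   0.  -74.4] F [-0.4  0.  -2.4] op 0.18 45.0
18.9 [ 0.5071 -0.0164  0.1189] [179.7  -0.  -82.7] F [ 0.9 -0.7 -1.3] op 0.172 45.0
```

View pics/v2t.png

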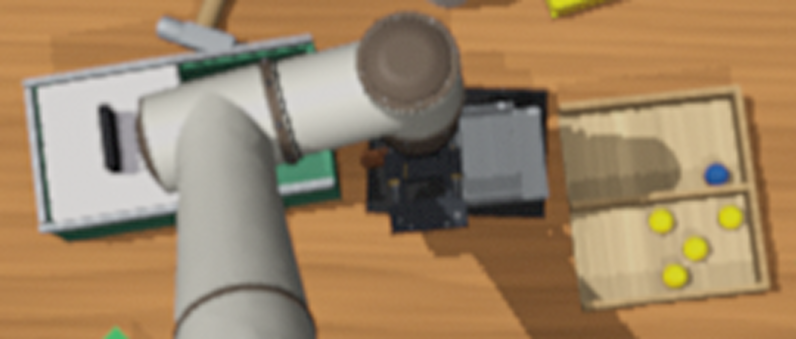

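View pics/v2s.png

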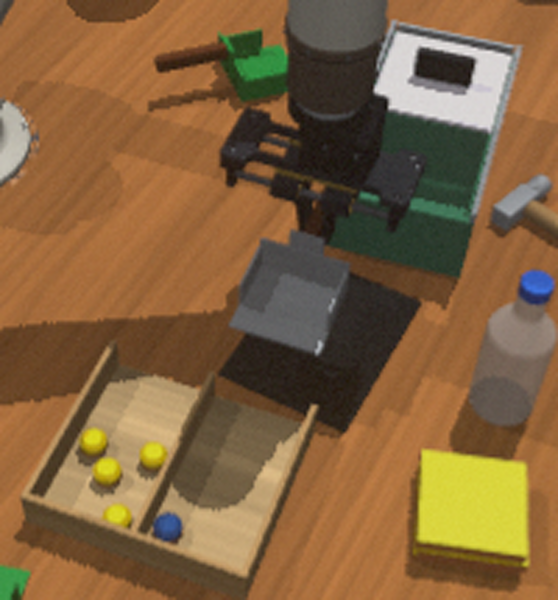

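Run:
```python
from h import *
t=env.grab_frame("top");s=env.grab_frame("scene")
T=lambda a:(np.array(a,float)+.5)/2.95-.5+[150,130]
S=lambda a:(np.array(a,float)+.5)/2.79-.5+[235,95]
print("top",np.linalg.norm(pix(t,T((110,138)),.133)-pix(t,T((235,119)),.133)),"scene",np.linalg.norm(pix(s,S((444,69)),.12)-pix(s,S((421,141)),.12)))
L=np.array([[45,48,0],[45,-48,0],[-45,48,42],[-45,-48,42]])/1000
st_=env.read_state();zb=st_["position"][2]-.031
q,r=fit([(s,L,S([(320,352),(231,325),(349,263),(262,240)])),(t,L[:2],T([(545,107),(548,200)]))],[.52,-.1,TR[2]],zb)
print(q[:2],np.degrees(q[2]),zb,r.round(1).tolist())
p,o=tcp_of(q,zb);print("tcp by fit",p,o[2],"true",st_["position"],st_["tool_rot"][2])
```

```text
top 0.12965899697601116 scene 0.13245525159510327
[ 0.5197246  -0.09876628] -83.7473781098315 0.09064954023589228 [[-0.8, 0.8], [-1.2, -0.1], [0.7, -0.0], [-0.1, -1.6], [-1.3, -0.1], [0.6, -1.7]]
tcp by fit [ 0.51046705 -0.01427191  0.12164954] -83.7473781098315 true [ 0.51048474 -0.01533342  0.12164954] -82.70872390625807
```

Run:
```python
from h import *
t=env.grab_frame("top")
T=lambda a:(np.array(a,float)+.5)/2.95-.5+[150,130]
def cy(u,z): p=pix(t,T(u),z)-CH[:2]; return (-np.sin(CH[2])*p[0]+np.cos(CH[2])*p[1]).round(4)
print("closed +y",cy((159,67),.097),cy((174,205),.097),"closed -y",cy((303,45),.097),cy((318,185),.097))
print("open -y",cy((180,65),.097),"rim ends",cy((311,37),.103),cy((334,185),.103),cy((26,80),.103))
g=[]
a=cv2.imread("pics/top0.png");b=cv2.imread("pics/v2t.png");c=cv2.imread("pics/c1.png")
out=np.vstack([cv2.resize(c[20:240,10:350],None,fx=1.3,fy=1.3),cv2.resize(b[20:240,10:350],None,fx=1.3,fy=1.3)]);cv2.imwrite("pics/cmp.png",out)
```

```text
closed +y 0.0134 0.0158 closed -y -0.1411 -0.1357
open -y -0.0089 rim ends -0.1512 -0.1526 0.1536
```

View pics/cmp.png

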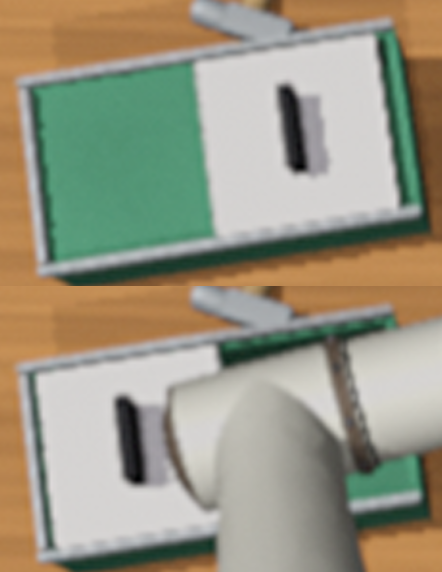

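The lid seems to have started about 12 mm open, so I'll confirm it's at the stop by pushing the bar with the end of the scoop's handle.

Run:
```python
from h import *
w=CH[2]-np.pi/2
def at(y,zb): return tcp_of(np.array([*pts(CH,[[0,y,0]])[0][:2],w]),zb)
p,o=at(-.093,.20); env.goto(p,o)
t=env.grab_frame("top")
env.move_straight(at(-.093,.075)[0],rate=.12,force_limit=15);st()
r=env.move_straight(at(-.05,.075)[0],rate=.03,force_limit=18);s=st()
d=s["position"][:2]-CH[:2];print(r,"handle end chest y",-np.sin(CH[2])*d[0]+np.cos(CH[2])*d[1]+.06)
env.move_straight(at(-.085,.075)[0],rate=.1)
env.move_straight(at(-.085,.22)[0],rate=.15);st()
```

```text
21.4 [0.5355 0.2342 0.1069] [-179.9    0.   -79.5] F [ 0.7 -0.1 -2.4] op 0.18 45.0
22.0 [0.5324 0.2403 0.1053] [179.7  -0.4 -79.6] F [ 0.6 -0.3 -3.2] op 0.179 45.0
True handle end chest y 0.058668674644261794
23.4 [0.5329 0.2418 0.2499] [179.5  -0.5 -79.6] F [-0.6 -1.  -2.2] op 0.176 45.0
```

```bash
cat >> h.py <<'E'
def tr(x,y,zb,a=0,dw=0):
    q=np.array([*pts(TR,[[x,y,0]])[0][:2],TR[2]+dw]); return tcp_of(q,zb,a)
def ms(po,**k): return env.move_straight(po[0],rotation=po[1],**k)
def pivot(x,y,zb,a):
    # nose-up tilt |a| about the pan's back lower edge at tray x-45mm
    b=np.radians(-a); return tr(x-.045+.045*np.cos(b),y,zb+.045*np.sin(b),a)
def scoop_lane(yl,xend=.052):
    env.goto(*tr(-.17,yl,.06)); ms(tr(-.17,yl,.010,1),rate=.1)
    ms(tr(-.125,yl,.009,1),rate=.05); ms(tr(-.12,yl,.006,1),rate=.03); st()
    print("hit",ms(tr(xend,yl,.006,1),rate=.06,force_limit=20)); s=st()
    d=s["position"][:2]-TR[:2];c,n=np.cos(TR[2]),np.sin(TR[2]);x=c*d[0]+n*d[1]+.085;print("tray",x,-n*d[0]+c*d[1])
    return x
E
python3 - <<'E'
from h import *
for p in[(.4635,-.2747),(.4696,-.3510),(.4342,-.3110),(.4040,-.2900),(.5175,-.3359)]:
    d=np.array(p)-TR[:2];c,n=np.cos(TR[2]),np.sin(TR[2]);print(np.round([c*d[0]+n*d[1],-n*d[0]+c*d[1]],3))
env.goto(*tr(-.17,-.055,.15))
x=scoop_lane(-.055)
t=env.grab_frame("top");sc=env.grab_frame("scene")
a=cv2.resize(t["image"][150:245,320:430],(480,414));b=cv2.resize(sc["image"][200:320,230:360],(320,295))
o=np.zeros((414,800,3),np.uint8);o[:,:480]=a;o[:295,480:]=b;cv2.imwrite("pics/v3.png",o)
E
```

```text
[-0.004 -0.024]
[ 0.072 -0.028]
[ 0.028 -0.058]
[ 0.004 -0.085]
[0.063 0.022]
27.0 [ 0.4076 -0.08    0.0384] [180.    1.  -82.8] F [ 0.9 -0.7 -1.5] op 0.173 45.0
hit False
30.1 [ 0.4291 -0.2504  0.0385] [180.    1.  -82.7] F [ 0.1  1.8 -1. ] op 0.175 45.0
tray 0.05236058771886666 -0.05510725024567724
```

View pics/v3.png

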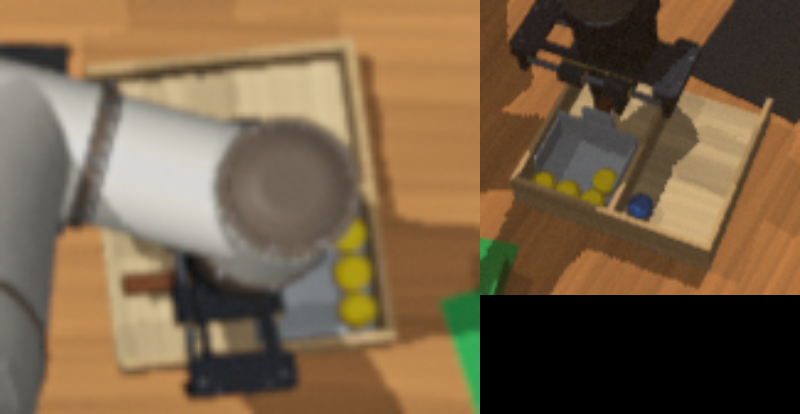

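Run:
```python
from h import *
yl=-.055
print("hit",ms(tr(.060,yl,.006,1),rate=.03,force_limit=20));s=st()
d=s["position"][:2]-TR[:2];c,n=np.cos(TR[2]),np.sin(TR[2]);x=c*d[0]+n*d[1]+.085;print("x",x)
x-=.001
for a in(-5,-10,-15,-20): ms(pivot(x,yl,.0065,a),rate=.04,force_limit=30)
st()
ms(pivot(x-.01,yl,.10,-20),rate=.08);st()
t=env.grab_frame("top");sc=env.grab_frame("scene")
a=cv2.resize(t["image"][150:245,320:430],(480,414));b=cv2.resize(sc["image"][160:320,230:360],(320,394))
o=np.zeros((414,800,3),np.uint8);o[:,:480]=a;o[:394,480:]=b;cv2.imwrite("pics/v4.png",o)
```

```text
hit True
30.4 [ 0.4283 -0.2504  0.038 ] [179.9   1.3 -82.8] F [1.8 4.1 0.8] op 0.179 45.0
x 0.05226711092851554
32.2 [ 0.429  -0.242   0.0225] [-179.9  -20.   -82.9] F [ 0.8 -0.2 -2. ] op 0.177 45.0
33.5 [ 0.4261 -0.2313  0.1148] [179.9 -20.  -82.8] F [-0.1 -0.1 -3.8] op 0.182 45.0
```

View pics/v4.png

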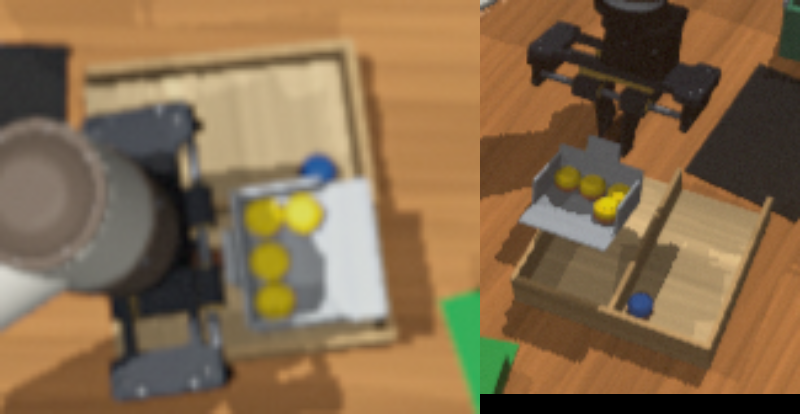

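```bash
cat >> h.py <<'E'
def nose(y,z,a,x=0.0):
    w=CH[2]-np.pi/2; Rs=R.from_euler("z",w)*R.from_euler("y",a,degrees=True)
    c=np.array([*pts(CH,[[x,y,0]])[0][:2],z])-Rs.apply([.042,0,0])
    return tcp_of(np.array([c[0],c[1],w]),c[2],a)
def pour():
    s=env.read_state(); p=s["position"].copy(); p[2]=.27
    env.move_straight(p,rate=.12)
    for k in [(-.055,.27,-20),(-.055,.20,0),(-.055,.15,15),(-.055,.12,30),(-.055,.09,45),(-.055,.075,58),(-.055,.075,68)]:
        ms(nose(*k),rate=.15 if k[2]<0 else .08)
    env.dwell(.3); st()
    for dz in(.09,.075,.09,.075): ms(nose(-.055,dz,68),rate=.2)
    env.dwell(.3)
def snap(n):
    t=env.grab_frame("top");sc=env.grab_frame("scene")
    a=cv2.resize(t["image"][130:245,150:420],(470,200));b=cv2.resize(sc["image"][90:320,230:460],(330,330))
    o=np.zeros((330,800,3),np.uint8);o[:200,:470]=a;o[:,470:]=b;cv2.imwrite(n,o)
E
python3 - <<'E'
from h import *
pour(); snap("pics/v5a.png")
ms(nose(-.055,.16,40),rate=.15);ms(nose(-.055,.25,0),rate=.15);st()
env.goto(*tr(-.17,.055,.15)); st(); snap("pics/v5.png")
E
```

```text
42.0 [0.5397 0.2071 0.2052] [-179.7   68.   -79.2] F [ 0.2  0.4 -2.9] op 0.179 45.0
44.9 [0.5205 0.3113 0.2792] [179.8   0.  -79.7] F [ 0.7  0.5 -2.3] op 0.18 45.0
46.2 [ 0.5113 -0.0153  0.1817] [-179.9    0.   -82.7] F [-0.1 -0.2 -1.6] op 0.179 45.0
```

View pics/v5.png

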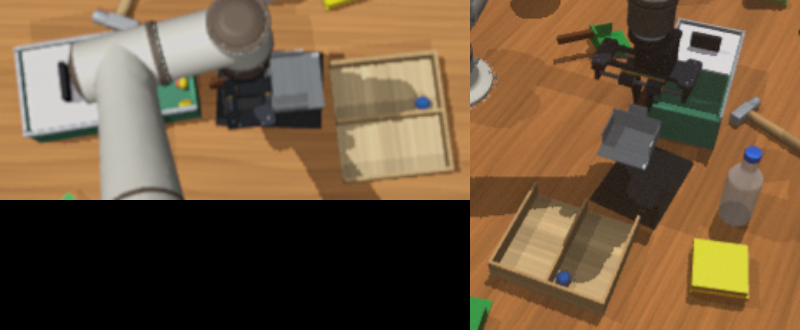

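Run:
```python
from h import *
yl=.055
scoop_lane(yl,.060)
s=env.read_state()
d=s["position"][:2]-TR[:2];c,n=np.cos(TR[2]),np.sin(TR[2]);x=c*d[0]+n*d[1]+.085-.001
for a in(-5,-10,-15,-20): ms(pivot(x,yl,.0065,a),rate=.04,force_limit=30)
ms(pivot(x-.01,yl,.10,-20),rate=.08);st()
snap("pics/v6.png")
```

```text
48.8 [ 0.517  -0.0662  0.0387] [-180.     1.   -82.7] F [ 0.1 -0.7 -1.1] op 0.18 45.0
hit True
51.4 [ 0.5379 -0.2362  0.0383] [179.9   1.3 -82.8] F [0.  2.1 2. ] op 0.173 45.0
tray 0.05199180078012995 0.054639563287501705
54.1 [ 0.5353 -0.2172  0.1148] [179.9 -20.  -82.8] F [ 0.4  0.4 -2.9] op 0.179 45.0
```

View pics/v6.png

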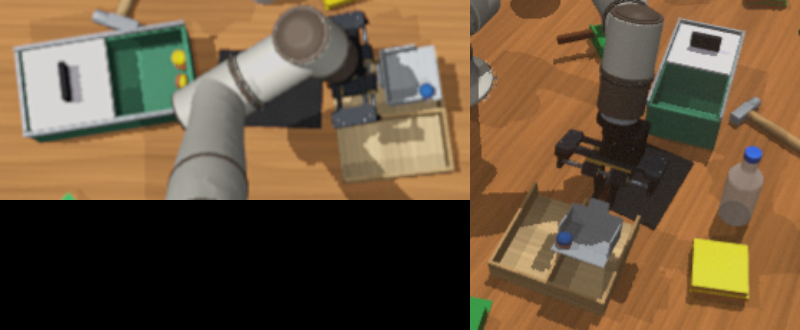

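Run:
```python
from h import *
yl=.055;x=.042
ms(pivot(x,yl,.11,-28),rate=.05);ms(pivot(x,yl,.11,-36),rate=.05);env.dwell(.4);st()
t=env.grab_frame("top");sc=env.grab_frame("scene")
a=cv2.resize(t["image"][140:225,330:425],(447,400));b=cv2.resize(sc["image"][210:310,250:350],(350,350))
o=np.zeros((400,800,3),np.uint8);o[:,:447]=a;o[:350,447:797]=b;cv2.imwrite("pics/v7.png",o)
```

```text
55.4 [ 0.536  -0.2158  0.1119] [-179.9  -36.   -82.8] F [-0.3 -0.1 -3. ] op 0.184 45.0
```

View pics/v7.png

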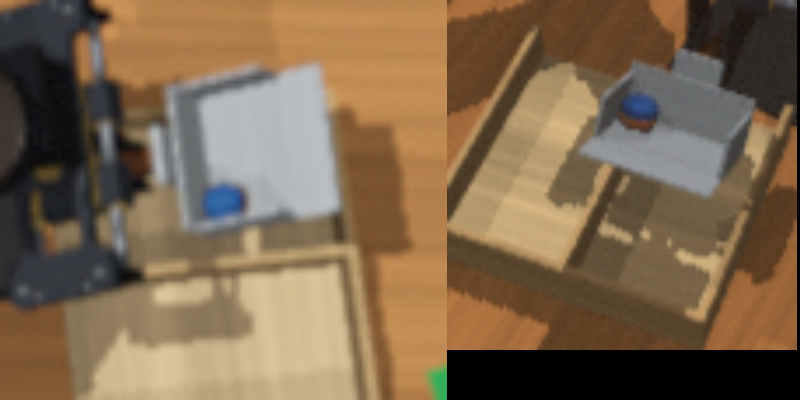

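```bash
python3 - <<'E'
from h import *
pour()
ms(nose(-.055,.16,40),rate=.15);ms(nose(-.055,.25,0),rate=.15);st()
q=np.array([.545,-.085,np.radians(-80)])
ms(tcp_of(q,.15),rate=.2); snap("pics/v8.png")
ms(tcp_of(q,.02),rate=.1);print(ms(tcp_of(q,.0035),rate=.02,force_limit=6));st()
env.gripper_to(1.0);s=st()
p=s["position"].copy();p[2]=.2;env.move_straight(p,rate=.12)
env.goto([.40,.10,.4],[180,0,-30]);st();snap("pics/v9.png")
E
python3 -c "
import cv2,numpy as np
a=cv2.imread('pics/v8.png')[:200,:470];b=cv2.imread('pics/v9.png');cv2.imwrite('pics/v10.png',np.vstack([b,np.pad(a,((0,0),(0,330),(0,0)))]))"
```

```text
63.7 [0.5397 0.2071 0.2052] [-179.7   68.   -79.2] F [-0.8 -0.1 -4. ] op 0.174 45.0
66.6 [0.5205 0.3113 0.2792] [179.8   0.  -79.7] F [ 0.1 -1.7 -1.5] op 0.181 45.0
True
70.7 [ 0.5304 -0.0012  0.035 ] [180.  -0. -80.] F [-0.6  0.3  4.6] op 0.18 45.0
72.0 [ 0.5291 -0.0014  0.0339] [179.8  -0.  -80. ] F [-0.4 -0.8 -0.6] op 0.999 0.0
74.6 [0.3999 0.0999 0.3986] [ 1.799e+02  1.000e-01 -3.010e+01] F [-0.3 -0.5 -0.1] op 1.0 0.0
```

View pics/v10.png

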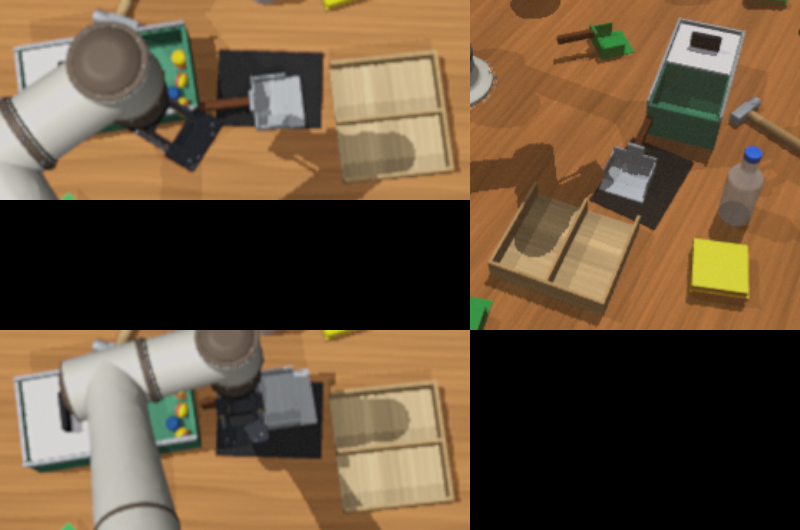

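```bash
cat >> h.py <<'E'
def scoop_fit(q0):
    obs=[]
    for n in("top","scene"):
        p=env.grab_frame(n)
        for d in env.trace(p,"scoop"):
            m=d["mask"];c=np.argwhere(m).mean(0)[::-1]
            if np.linalg.norm(c-proj(p,[[q0[0],q0[1],.02]])[0])<30: obs.append((p,m.astype(np.uint8)));break
    print("masks",[int(m.sum()) for _,m in obs])
    X=lambda x,y,z:[x/1000,y/1000,z/1000]
    pan=[X(45,48,0),X(45,-48,0),X(-45,-48,0),X(-45,48,0),X(17,48,34),X(17,-48,34),X(-45,48,42),X(-45,-48,42)]
    hd=[X(x,y,z) for x in(-49,-145) for y in(8,-8) for z in(40,60)]
    def cost(q):
        c=0
        for p,m in obs:
            r=np.zeros((1600,2560),np.uint8)
            for L in(pan,hd): cv2.fillConvexPoly(r,cv2.convexHull((proj(p,pts(q,L,.004))*4+2).round().astype(np.int32)),1)
            M=cv2.resize(m,None,fx=4,fy=4,interpolation=cv2.INTER_NEAREST);c+=1-(r&M).sum()/(r|M).sum()
        return c
    from scipy.optimize import minimize
    rs=[minimize(cost,[q0[0],q0[1],w],method="Nelder-Mead",options=dict(initial_simplex=np.array([[q0[0],q0[1],w],[q0[0]+.02,q0[1],w],[q0[0],q0[1]+.02,w],[q0[0],q0[1],w+.2]]),xatol=1e-4,fatol=1e-4)) for w in np.radians([-75,-90,-105])]
    b=min(rs,key=lambda r:r.fun);print("fit",b.x[:2].round(4),np.degrees(b.x[2]).round(1),"cost",round(b.fun,3),"mat x,y",(-(b.x[1]+.0507)).round(4),(b.x[0]-.5418).round(4));return b.x
E
python3 - <<'E'
from h import *
t=env.grab_frame("top")
for n in("yellow0","blue0"): print(n,[(np.round(d["xyz"],3).tolist(),round(d["score"],2)) for d in env.search_frame(t,n)])
hsv=cv2.cvtColor(t["image"],cv2.COLOR_BGR2HSV);W=lambda L:proj(t,pts(CH,L))
poly=W([[-.072,-.147,.02],[.072,-.147,.02],[.072,-.009,.02],[-.072,-.009,.02]]);m=np.zeros((400,640),np.uint8);cv2.fillConvexPoly(m,poly.round().astype(int),1)
for n,lo,hi in(("y",(22,120,90),(34,255,255)),("b",(105,120,50),(125,255,255))):
    k=cv2.inRange(hsv,lo,hi);nn,_,stt,cc=cv2.connectedComponentsWithStats(k*m);print(n,stt[1:,4].tolist(),cc[1:].round().tolist())
o=[180,0,10.45]
scoop_fit([.52,-.08])
env.goto(pts(CH,[[0,.067,.32]])[0],o)
env.move_straight(pts(CH,[[0,.067,.107]])[0],rate=.15,force_limit=15)
env.gripper_to(0.0,20);st()
print(env.move_straight(pts(CH,[[0,-.10,.107]])[0],rate=.08,force_limit=30));s=st()
d=s["position"][:2]-CH[:2];a=CH[2];print("chest y",-np.sin(a)*d[0]+np.cos(a)*d[1])
E
```

```text
yellow0 []
blue0 [([0.531, 0.128, 0.03], 0.42)]
y [57, 33, 16] [[252.0, 163.0], [255.0, 176.0], [254.0, 187.0]]
b [38] [[249.0, 183.0]]
masks [1083, 1167]
fit [ 0.513  -0.0659] -83.0 cost 0.221 mat x,y 0.0152 -0.0288
78.8 [0.5212 0.308  0.107 ] [-180.    -0.    10.5] F [-1.3  0.9 -0. ] op 0.153 20.0
True
80.4 [0.5475 0.1683 0.1069] [-179.4   -0.2   10.3] F [-1.3  3.   2.8] op 0.159 20.0
chest y -0.07485801481208189
```

Run:
```python
from h import *
a=CH[2]
def cy(s): d=s["position"][:2]-CH[:2]; print("chest y",(-np.sin(a)*d[0]+np.cos(a)*d[1]).round(4))
s=env.read_state();cy(s)
print(env.move_straight(pts(CH,[[0,-.10,.107]])[0],rate=.04,force_limit=35));cy(st())
env.gripper_to(1.0);s=env.read_state()
p=s["position"].copy();p[2]=.3;env.move_straight(p,rate=.25)
# clear the view, then regrasp the scoop
env.goto([.36,.25,.4],[180,0,-30])
q=scoop_fit([.513,-.066])
t=env.grab_frame("top");sc=env.grab_frame("scene")
for n,p in(("t",t),("s",sc)):
    for d in env.trace(p,"lid_grip")[:1]:
        m=d["mask"]&(p["image"].max(2)>150); ys,xs=np.where(m)
        k=d["mask"]&(p["image"].max(2)<60); b=np.argwhere(k).mean(0)[::-1] if k.any() else None
        print(n,d["score"],m.sum(),k.sum(),b)
        if b is not None:
            w=pix(p,b,.125)-CH[:2];print("bar chest y",-np.sin(a)*w[0]+np.cos(a)*w[1])
st()
```

```text
chest y -0.0749
True
80.7 [0.5476 0.1684 0.1068] [-178.7   -0.4   10.2] F [-2.2  4.1  2.5] op 0.158 19.9
chest y -0.0747
masks [998, 1278]
fit [ 0.5124 -0.0653] -82.1 cost 0.196 mat x,y 0.0146 -0.0294
t 0.76 2003 72 [234.02777778 169.29166667]
bar chest y -0.07727713390948525
s 0.98 1130 206 [384.76213592 146.84951456]
bar chest y -0.0911315159616008
84.5 [0.3603 0.2499 0.3997] [180.   0. -30.] F [-0.2  0.4  0. ] op 0.996 0.0
```

The scoop was knocked sideways, to 29 mm off the mat's middle. That's inside the limit, but the pan is right at the mat's edge, so I'll re-centre it.

Run:
```python
from h import *
q=np.array([.5124,-.0653,np.radians(-82.1)])
p,o=tcp_of(q,.004)
env.goto([*p[:2],.22],o)
print(env.move_straight([*p[:2],.037],rate=.1,force_limit=8));st()
env.gripper_to(0.0,30);st()
q2=q+[.028,-.012,0]
ms(tcp_of(q,.026),rate=.05);ms(tcp_of(q2,.026),rate=.06)
print(ms(tcp_of(q2,.0045),rate=.02,force_limit=6));st()
env.gripper_to(1.0)
s=st();p=s["position"].copy();p[2]=.25;env.move_straight(p,rate=.12)
env.goto([.36,.2,.4],[180,0,-30]);scoop_fit(q2[:2]);st()
```

```text
False
87.7 [0.5011 0.019  0.0375] [-179.9    0.   -82.1] F [0.5 0.2 0.5] op 0.998 0.0
88.8 [0.5008 0.0189 0.037 ] [-180.     0.   -82.1] F [-0.  -0.1  0. ] op 0.179 30.0
True
91.0 [0.5287 0.007  0.0368] [180.   -0.  -82.1] F [-1.5  1.2  3.9] op 0.184 30.0
92.3 [0.5273 0.0067 0.0356] [179.8   0.  -82.1] F [-0.5 -0.1  0.2] op 0.998 0.0
masks [1008, 1275]
fit [ 0.5406 -0.0772] -82.3 cost 0.198 mat x,y 0.0265 -0.0012
95.6 [0.3605 0.1995 0.3992] [179.9   0.  -30.1] F [-0.3  0.2 -1. ] op 1.001 0.0
```

Scoop is centred on the mat, the lid is at its stop and the arm is clear, so I'm handing in.

```bash
python3 -c "
from workcell import env
print(env.close_job())"
```

```text
the job is handed in; nothing more can be done
None
```

I handed the job in at about 96 s of the 208 allowed: all five studs are in the chest, the scoop is on its mat, the lid is shut to its stop, and the bystanders were not moved; the result was not shown.

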